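# Scan a carton in at the scanning corner

### The job

Book the long, low carton in: slide it along the bench, label end leading, fully home into the corner of the metal stop, flush against both the end stop and the side fence, so that its label faces the clamped hand scanner. Only then squeeze the scanner's trigger fully against its spring, hold it for about half a second and let it spring back, leaving the carton home in its corner and everything else on the bench where it was.

Things in the scene. Friction and masses are not known exactly. Their poses are not given: they have to be found in the camera images.
- station: fixed scanning station: L-shaped aluminium stop, 26 high, plus a pistol-shaped hand scanner clamped on its side. Origin: inner corner of the stop, on the bench; z up, x away from the robot, y left. Side fence: face x = 0, 12 thick towards +x, from y = 0 to 200. End stop: face y = 0, 12 thick towards -y, from x = 0 to -118. The carton belongs at x < 0, y > 0
- scanner_nose (a point): centre of the pale scanner's black nose window, at (-47.5, -59, 60) in the station frame, looking along station +y. The barrel runs from here back to y = -204, 44 wide (nose 52), top at most 94 above the bench
- trigger_pad (a point): point to press on the front (station +y) face of the grey trigger bar, at rest at (-112, -122, 60) in the station frame, 60 above the bench. The bar runs from its hinge at x = -76 to x = -128, is 10 thick and 26 high, and stands in front of the grip. Pressed towards station -y it travels about 12 here
- grip_back (a point): point on the back (station -y) face of the scanner's fixed grip directly across from the trigger pad, at (-112, -183, 60) in the station frame; 61 from the pad at rest, about 49 when squeezed. The grip sticks out of the barrel towards station -x, from x = -70 to -182, y = -184 to -150, from 42 to 78 above the bench, free air beneath
- trigger (a joint): angle of the sprung trigger in rad: 0 at rest, 0.32 fully squeezed; about 3 N at the pad to start it, 7 N to hold it fully squeezed; springs back when let go
- carton: long, low closed cardboard carton with a white bar-code label on one end, 95 (its x) x 160 (its y) x 80 high (z), about 0.5 kg, too wide to grasp. Origin: centre of its underside. The label is on its -y end, which roughly faces the end stop. Home: origin at (-47.5, 80, 0) in the station frame, axes parallel
- carton_label (a point): centre of the carton's label end (-y face), 40 above its underside
- square_carton: plain cardboard carton without a label, square from above, 90 x 90 x 100 high, beyond the fence line; bystander
- ink_bottle: white ink bottle with a black cap, 52 across, 130 high, beyond the fence line; bystander
- fluid_bottle: white bottle, 60 across, 150 high, standing behind the scanner; bystander
- tape_roll: roll of brown tape lying flat, 100 across, 45 high, beyond the fence line; bystander
- mug: white mug, 80 across, 90 high, left side of the bench; bystander
- screwdriver: screwdriver lying on the bench near the robot; bystander
- cartridge: black printer cartridge, 60 x 110 x 51 high, lying on the bench at the right; bystander
Things that resemble listed ones, but are neither listed nor needed, are in the scene too. What is shaped like the carton but purple or turquoise is not meant.

How it is judged:
On the way, in this order (a step that is already met when the one before it is completed fails the run):
1. the carton is fully home in the corner, with the trigger at rest (x of carton_label in the frame of station between -0.0555 and -0.0395 m and y of carton_label in the frame of station between -0.008 and 0.008 m and angle between the y axis of carton and the y axis of station, either way round below 0.08 rad and angle between carton's own z axis and vertical below 0.05 rad and height (world z) of carton below 0.006 m and value of joint trigger below 0.08 rad), for 0.2 s.
2. the trigger is squeezed fully while the carton is home (x of carton_label in the frame of station between -0.0555 and -0.0395 m and y of carton_label in the frame of station between -0.008 and 0.008 m and angle between the y axis of carton and the y axis of station, either way round below 0.08 rad and angle between carton's own z axis and vertical below 0.05 rad and height (world z) of carton below 0.006 m and value of joint trigger above 0.27 rad), for 0.3 s.
At the end, for the whole second after the job is handed in: The carton rests flat in the corner, its label end within 8 mm of the end stop and its side within 8 mm of the side fence, square within 0.08 rad, and the trigger has sprung back (below 0.05 rad) (x of carton_label in the frame of station between -0.0555 and -0.0395 m and y of carton_label in the frame of station between -0.008 and 0.008 m and angle between the y axis of carton and the y axis of station, either way round below 0.08 rad and angle between carton's own z axis and vertical below 0.05 rad and height (world z) of carton below 0.006 m and value of joint trigger below 0.05 rad and linear speed of carton below 0.01 m/s); the robot touches nothing.
It fails at once if the trigger is pulled while the carton is not home (value of joint trigger above 0.15 rad and not (x of carton_label in the frame of station between -0.0555 and -0.0395 m and y of carton_label in the frame of station between -0.008 and 0.008 m and angle between the y axis of carton and the y axis of station, either way round below 0.08 rad and angle between carton's own z axis and vertical below 0.05 rad and height (world z) of carton below 0.006 m)).
It fails at once if the carton is lifted or tipped instead of slid (height (world z) of carton above 0.025 m or angle between carton's own z axis and vertical above 0.3 rad).
It fails at once if a bystander is moved more than 30 mm (distance of any of square_carton, ink_bottle, fluid_bottle, tape_roll, mug, screwdriver, cartridge from where it was at the start of the episode above 0.03 m).
It also fails if it takes over 56 s, if anything falls off the work surface, if the arm or the gripper's body presses on something with over 40 N, if the wrist force passes 120 N, or if a joint passes its speed limit or range.

### The arm

A 6-joint arm with a two-finger parallel gripper is mounted at the origin on the work surface. World frame = base frame: x ahead of the robot, y to its left, z up, the work surface at z = 0. Lengths are in m, angles in rad, forces in N, time in s.
With the tool pointing down it reaches from about 0.25 to 0.725 m from the base axis. Payload 9.7 kg.
Tool frame: the origin (TCP) lies at the very end of the fingers, on their centre line; the grasp point (between the pads) lies 19 mm behind it; z points along the fingers, y is the line along which they close (so a half turn about z gives the same grasp; the last joint's range is limited). The gripper opens to 85 mm and grips with 20 to 120 N. Pads are 22 mm wide; open, the fingers measure 114 mm over their backs; the gripper's body (76 mm by 85 mm) begins 54 mm behind the grasp point. The pads swing forward as they close: fully open they stand 13 mm farther back than shut.
Start: joints at [1.293, 0.087, 0.176, 1.66, 0, 1.571], TCP at [0.151, 0.529, 0.231] pointing down, gripper open.
Joint ranges: [-3.13, 3.13], [-0.85, 1.81], [-1.15, 1.24], [-2.2, 2.28], [-1.44, 1.52], [-3.14, 3.14]. Speed limits (rad/s): [2.22, 2.22, 2.57, 3.14, 3.14, 3.14].

### API

Orientations are given as a unit quaternion [w, x, y, z].
In Python, from station import bot gives the robot as it stands. The module is installed in compiled form; this text tells all that it offers. Calls block until the motion is done:
- bot.move_ptp(position, orientation): joint-space move of the TCP to a pose.
- bot.movel(position, rot=None, speed=0.15, until_force=None): straight line of the TCP; rot=None keeps the orientation; speed is the mean speed in m/s. With until_force (N) it stops when the force on the tool has changed by that much, and returns True; else False.
- bot.movej(angles): joint-space move.
- bot.set_gripper(opening): opening from 0.0 (shut) to 1.0 (fully open); the grip force is fixed at half the most; returns when the fingers have stopped.
- bot.hold(seconds).
- bot.solve_ik(position, orientation): joint angles nearest the present ones, or None.
- bot.grab_frame(name): name is "side" or "top"; returns the picture (384x512x3 uint8, red, green, blue); there is no depth.
- bot.get_calibration(name): a dict with "camera_matrix" (3x3 intrinsics, pixels), "k1" (the pictures are not rectified: a ray, as slopes to the right and down, at radius r is drawn at 1 + k1 r^2 times it, then the intrinsics apply), "view" (4x4, takes a point from world to camera coordinates). Camera axes: x right, y up, looking along -z (the intrinsics and any distortion apply to the point x, -y, -z); pixel columns grow to the right and rows downward; lengths in m; the calibration is good to about 2 mm. A picture is of the moment at which its call begins. get_calibration takes no time and is no camera call.
A pose or a line that the arm cannot do raises bot.Unreachable and nothing moves.
- bot.close_job(): hands the job in; it is judged then, once.
Readings, each from a call of its own:
- bot.current_t(): time.
- bot.current_joint_positions(): joint angles.
- bot.current_dq(): joint speeds.
- bot.current_joint_efforts(): joint torques, N m.
- bot.current_eef_pos(): TCP position.
- bot.current_orientation(): TCP orientation.
- bot.current_wrist_force(): force on the tool from outside, world axes, zero at the start.
- bot.current_wrist_torque(): the same for the moment, N m.
- bot.current_grip_width(): opening from 0.0 (shut) to 1.0 (fully open).
- bot.current_finger_force(): force on a finger pad.
Only numpy, scipy, OpenCV 4.12 (cv2) and the standard library are available. Lean on these libraries where they do the work, as an engineer would, in place of code of your own. Each camera call takes 0.05 s, during which the arm holds its last target. There are 200 camera calls.

## Working session

There is one attempt and no reset: what is moved stays moved. The work goes in short steps, each a Python script; the robot and the scene stay as the last script left them, time stands still between calls to the robot, and variables do not carry over. Pictures are saved under pics/ and viewed, at most 10 in all, crops included, and the job is handed in when it is done.

```bash
mkdir -p pics; python3 - <<'E'
from station import bot
import cv2
for n in("top","side"):
    f=bot.grab_frame(n); cv2.imwrite(f"pics/{n}0.png",cv2.resize(f[:,:,::-1],(800,600),interpolation=cv2.INTER_CUBIC)); cv2.imwrite(f"{n}_raw.png",f[:,:,::-1])
    print(bot.get_calibration(n))
print(bot.current_orientation())
E
```

```text
{'camera_matrix': array([[447.98834007,   0.        , 255.02993914],
       [  0.        , 447.98834007, 189.4538281 ],
       [  0.        ,   0.        ,   1.        ]]), 'k1': -0.0558333066406422, 'view': array([[-0.02651915, -0.99947811, -0.01844577,  0.03821366],
       [ 0.99128324, -0.02867489,  0.1285896 , -0.47688266],
       [-0.12905142, -0.0148749 ,  0.99152633, -1.55737837],
       [ 0.        ,  0.        ,  0.        ,  1.        ]])}
{'camera_matrix': array([[397.29500072,   0.        , 257.00781668],
       [  0.        , 397.29500072, 191.11676463],
       [  0.        ,   0.        ,   1.        ]]), 'k1': -0.03290167711955997, 'view': array([[ 0.7845568 , -0.62003259, -0.00549596, -0.39254048],
       [ 0.43516497,  0.54427763,  0.71721217, -0.2676282 ],
       [-0.4417036 , -0.56508534,  0.69683319, -0.89314172],
       [ 0.        ,  0.        ,  0.        ,  1.        ]])}
[-7.05141124e-05  1.38443790e-01  9.90370118e-01 -5.83719176e-04]
```

View pics/top0.png

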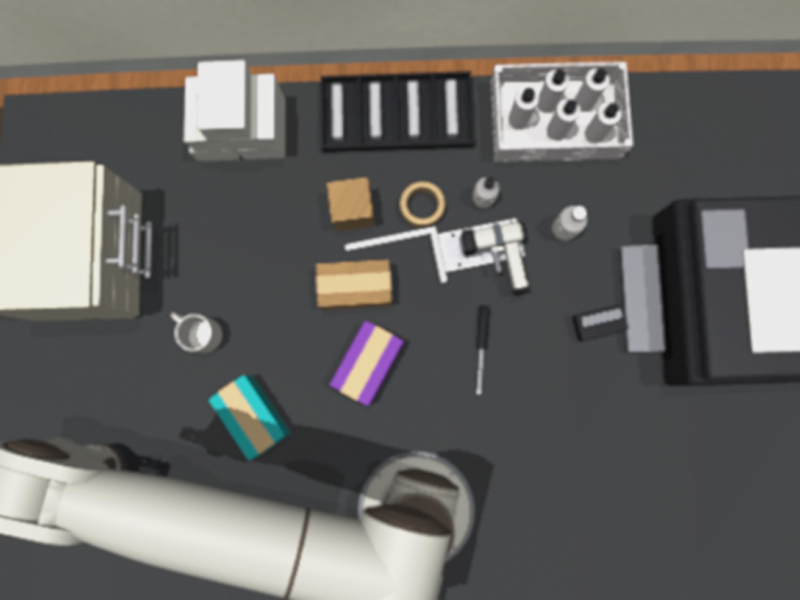

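View pics/side0.png

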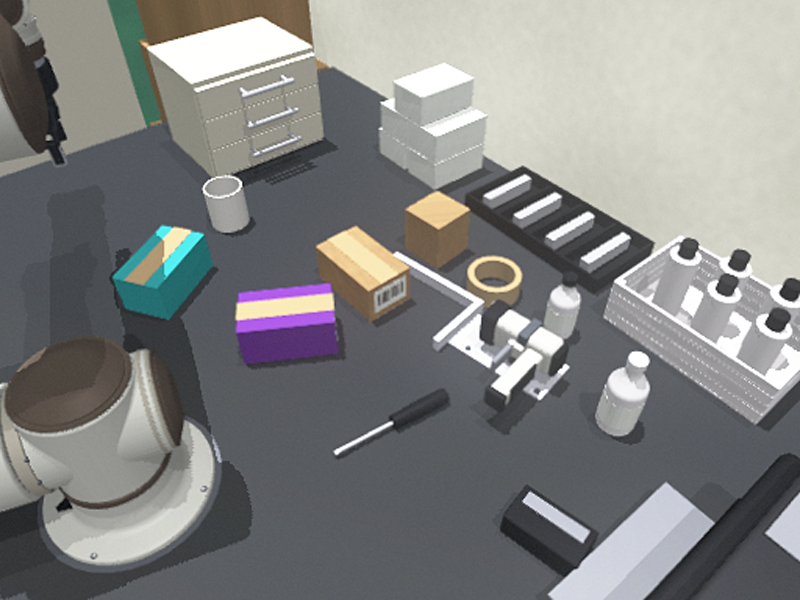

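The top view shows the carton at about (355,284), the fence from (345,247) to (437,230), the end stop running to (443,282), and the scanner at (495,240) with its grip end at (518,285). The purple and turquoise boxes are decoys. Next I'll take enlarged crops to pick edges.

```bash
cat > h.py <<'E'
import numpy as np, cv2
from station import bot
C={n:bot.get_calibration(n) for n in("top","side")}
def ray(n,uv):
    c=C[n];K=c["camera_matrix"];d=np.array([c["k1"],0,0,0.])
    # r is radius of the ideal ray: same as cv2's forward model
    s=cv2.undistortPoints(np.array([[uv]],float),K,d)[0,0]
    R=c["view"][:3,:3];t=c["view"][:3,3]
    return -R.T@t, R.T@np.array([s[0],-s[1],-1.])
def plane(n,uv,z):
    o,d=ray(n,uv);return (o+d*(z-o[2])/d[2])
def two(uvt,uvs):
    o1,d1=ray("top",uvt);o2,d2=ray("side",uvs)
    s=np.linalg.lstsq(np.c_[d1,-d2],o2-o1,rcond=None)[0]
    a,b=o1+s[0]*d1,o2+s[1]*d2
    return (a+b)/2,np.linalg.norm(a-b)
def proj(n,p):
    c=C[n];q=c["view"][:3,:3]@p+c["view"][:3,3];s=np.array([q[0],-q[1]])/-q[2]
    s=s*(1+c["k1"]*(s@s));return c["camera_matrix"][:2,:2]@s+c["camera_matrix"][:2,2]
E
python3 - <<'E'
import cv2
a=cv2.imread("top_raw.png")[130:195,195:345]; cv2.imwrite("pics/tc.png",cv2.resize(a,None,fx=5.3,fy=5.3,interpolation=cv2.INTER_CUBIC))
a=cv2.imread("side_raw.png")[140:262,200:366]; cv2.imwrite("pics/sc.png",cv2.resize(a,None,fx=4.8,fy=4.8,interpolation=cv2.INTER_CUBIC))
E
```

```text
(no output)
```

View pics/tc.png

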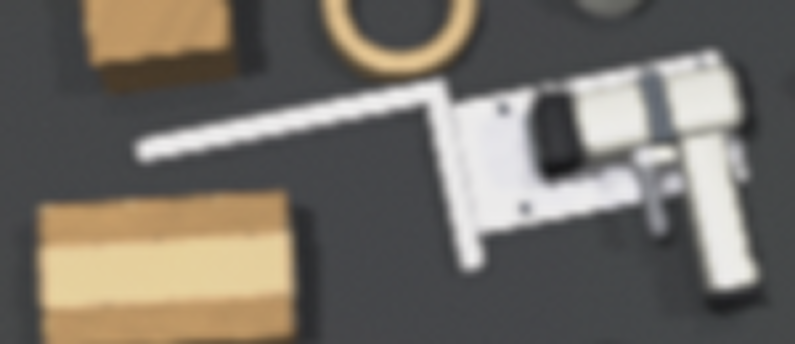

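View pics/sc.png

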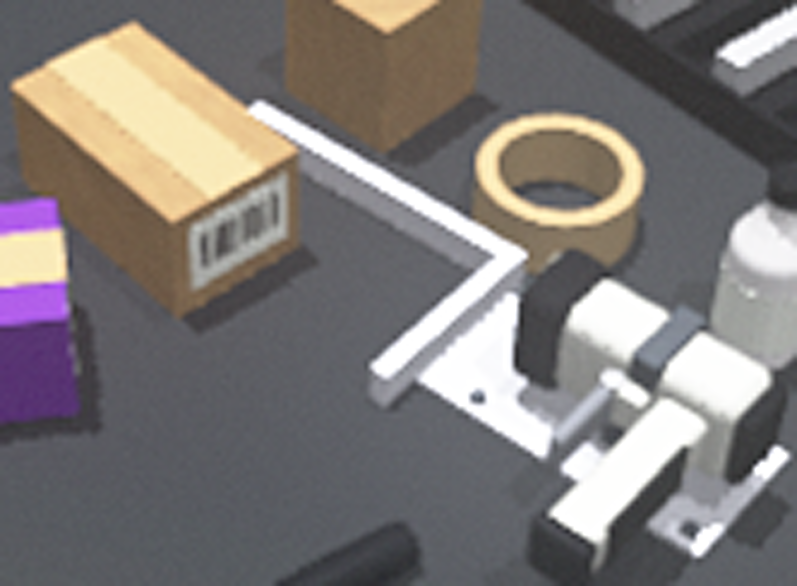

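The crops show, as crop pixels: in the top view, the fence's inner edge from (140,162) to (430,103), the end stop's inner edge to (462,270), the carton's top face corners at (38,205) and (290,190), and the trigger bar at (655,200). In the side view, the carton's label-end top corners are (178,222) and (298,155), and the stop's end is at (370,372).

```bash
cat > meas.py <<'E'
from h import *
def edge(g,a,b,side,zz,n=25,thr=150):
    """half-crossings of brightness next to line a->b (raw px, inside the bar), searching towards side"""
    a,b=np.array(a,float),np.array(b,float);P=[]
    s=np.arange(0,7,.1);w=np.array(side,float)
    for t in np.linspace(0,1,n):
        q=(a+t*(b-a))[:,None]+np.outer(w,s)
        v=cv2.remap(g,q[0].astype(np.float32)[None],q[1].astype(np.float32)[None],cv2.INTER_LINEAR)[0]
        k=np.where(v<thr)[0]
        if len(k): P.append(plane("top",q[:,k[0]],zz)[:2])
    vx,vy,x,y=cv2.fitLine(np.array(P,np.float32),cv2.DIST_HUBER,0,.001,.001)[:,0]
    return np.array([x,y]),np.array([vx,vy])
def carton(f,roi=(195,150,60,55)):
    hsv=cv2.cvtColor(f,cv2.COLOR_RGB2HSV);x,y,w,h=roi
    m=cv2.inRange(hsv,(8,60,110),(28,255,255));k=np.zeros_like(m);k[y:y+h,x:x+w]=m[y:y+h,x:x+w]
    c=max(cv2.findContours(k,cv2.RETR_EXTERNAL,cv2.CHAIN_APPROX_NONE)[0],key=cv2.contourArea)
    W=np.array([plane("top",p,.08)[:2] for p in c[:,0]],np.float32)
    (cx,cy),(w,h),an=cv2.minAreaRect(W)
    b=cv2.boxPoints(((cx,cy),(w,h),an)); e=max((b[1]-b[0],b[2]-b[1]),key=np.linalg.norm)
    return np.array([cx,cy]),(w,h),np.arctan2(e[1],e[0])%np.pi
E
python3 - <<'E'
from meas import *
f=cv2.cvtColor(cv2.imread("top_raw.png"),cv2.COLOR_BGR2RGB); g=cv2.cvtColor(f,cv2.COLOR_RGB2GRAY)
T=lambda x,y:(195+(x+.5)/5.3-.5,130+(y+.5)/5.3-.5); S=lambda x,y:(200+(x+.5)/4.8-.5,140+(y+.5)/4.8-.5)
p,v=edge(g,T(155,150),T(415,96),(.2,.98),.026)
q,w=edge(g,T(447,130),T(467,245),(-.98,.2),.026)
if v[1]<0:v=-v
if w[0]<0:w=-w
print("fence yaw",np.degrees(np.arctan2(-v[0],v[1])),"stop yaw",np.degrees(np.arctan2(w[1],w[0])))
s=np.linalg.solve(np.c_[v,-w],q-p);print("corner",p+s[0]*v)
print("stop end two-view",two(T(462,271),S(370,374)))
print("outer corner two-view",two(T(445,82),S(525,256)))
print("carton",carton(f))
print("carton corner far",two(T(289,190),S(298,155)))
print("pad edge: trig tip",two(T(660,236),S(556,440)))
print("grip end",two(T(760,285),S(605,570)), two(T(708,295),S(535,520)))
E
```

```text
fence yaw 9.960769 stop yaw 9.901711
corner [ 0.6226223  -0.05066543]
stop end two-view (array([ 0.50904317, -0.07200498,  0.02005391]), np.float64(0.0026691638798776855))
outer corner two-view (array([ 0.63667983, -0.06386872,  0.02816515]), np.float64(1.222676301971989e-06))
carton (array([0.50463015, 0.12378839]), (0.09942340850830078, 0.1672523319721222), np.float32(1.6012983))
carton corner far (array([0.55427888, 0.04348258, 0.07905485]), np.float64(0.003830836603849799))
pad edge: trig tip (array([ 0.52072612, -0.19989867,  0.07323723]), np.float64(0.0033517261841466456))
grip end (array([ 0.48897012, -0.26625057,  0.06147756]), np.float64(0.0053894055764385045)) (array([ 0.4802897 , -0.22900473,  0.0703818 ]), np.float64(0.000778576154232726))
```

```bash
cat >> h.py <<'E'
from scipy.spatial.transform import Rotation
YAW=np.radians(9.93); CO=np.array([.6226,-.0507])
ex=np.array([np.cos(YAW),np.sin(YAW)]);ey=np.array([-ex[1],ex[0]])
def W(x,y,z): return np.r_[CO+x*ex+y*ey,z]
def toS(p): d=np.array(p[:2])-CO; return np.array([d@ex,d@ey])
def Q(phi): # tool down, closing line at angle phi
    c,s=np.cos(phi),np.sin(phi)
    q=Rotation.from_matrix(np.array([[-s,c,0],[c,s,0],[0,0,-1.]]).T if 0 else np.column_stack([(-s,c,0),(c,s,0),(0,0,-1)])).as_quat()
    return q[[3,0,1,2]]
E
python3 - <<'E'
from meas import *
QA=Q(YAW)
bot.move_ptp(W(-.078,.32,.16),QA)
bot.set_gripper(.55)
bot.movel(W(-.078,.32,.03))
print(bot.current_t(),bot.current_joint_positions().round(2) if hasattr(bot.current_joint_positions(),'round') else bot.current_joint_positions())
r=bot.movel(W(-.078,.190,.03),speed=.06,until_force=25)
print(r,toS(bot.current_eef_pos()),bot.current_wrist_force(),bot.current_t())
bot.movel(W(-.078,.25,.03)); bot.movel(W(-.078,.26,.16))
bot.move_ptp(W(-.20,.20,.16),Q(YAW+np.pi/2))
f=bot.grab_frame("top"); c=carton(f,(195,140,100,70)); print(toS(c[0]),c[1],np.degrees(c[2]-np.pi/2-YAW),bot.current_t())
cv2.imwrite("pics/t1.png",cv2.resize(f[100:250,150:350,::-1],(800,600),interpolation=cv2.INTER_CUBIC))
E
```

```text
3.2167 [ 0.47  0.11 -0.19  1.27 -0.    1.87]
False [-0.07801533  0.19003778] [-0.57251292  1.53501764 -0.50790406] 5.5333
[-0.07480176  0.09551709] (0.09892351925373077, 0.165422260761261) -0.14945597648688053 8.6167
```

View pics/t1.png

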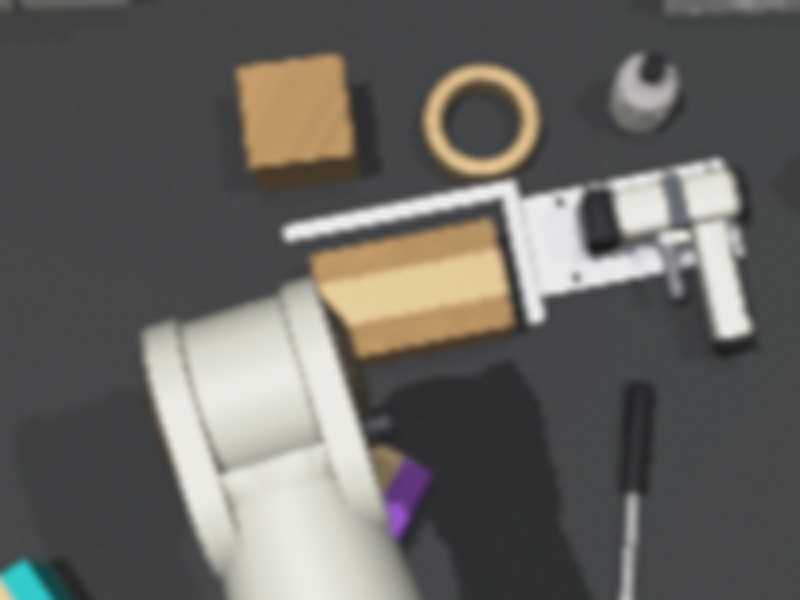

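Carton now lies square, about 16 mm off the end stop and 27 mm off the fence. Pushing it sideways, then home.

```bash
python3 - <<'E'
from meas import *
y=.097
bot.movel(W(-.15,y,.16)); bot.movel(W(-.15,y,.03))
r=bot.movel(W(-.098,y,.03),speed=.04,until_force=12)
print(r,toS(bot.current_eef_pos()),bot.current_wrist_force(),bot.current_t())
bot.movel(W(-.15,y,.03)); bot.movel(W(-.15,y,.16))
bot.move_ptp(W(-.048,.225,.16),Q(YAW)); bot.movel(W(-.048,.225,.03))
r=bot.movel(W(-.048,.165,.03),speed=.04,until_force=12)
print(r,toS(bot.current_eef_pos()),bot.current_wrist_force(),bot.current_t())
bot.movel(W(-.048,.225,.03)); bot.movel(W(-.048,.225,.16))
bot.move_ptp(W(-.21,.03,.16),Q(YAW+np.pi/2))
f=bot.grab_frame("top"); c=carton(f,(195,140,100,70)); print(toS(c[0]),c[1],np.degrees(c[2]-np.pi/2-YAW),bot.current_t())
cv2.imwrite("pics/t2.png",cv2.resize(f[100:250,150:350,::-1],(800,600),interpolation=cv2.INTER_CUBIC))
g=bot.grab_frame("side");cv2.imwrite("pics/s2.png",cv2.resize(g[100:280,170:410,::-1],(800,600),interpolation=cv2.INTER_CUBIC))
E
```

```text
True [-0.10523014  0.0971123 ] [ 0.28734947 -0.75636873  0.08259345] 11.5917
True [-0.04814448  0.17156942] [-0.81832884  2.54506102  0.88465355] 16.8917
[-0.0457209  0.0802088] (0.0998062938451767, 0.16320723295211792) 0.19183491596031663 20.2083
```

View pics/t2.png

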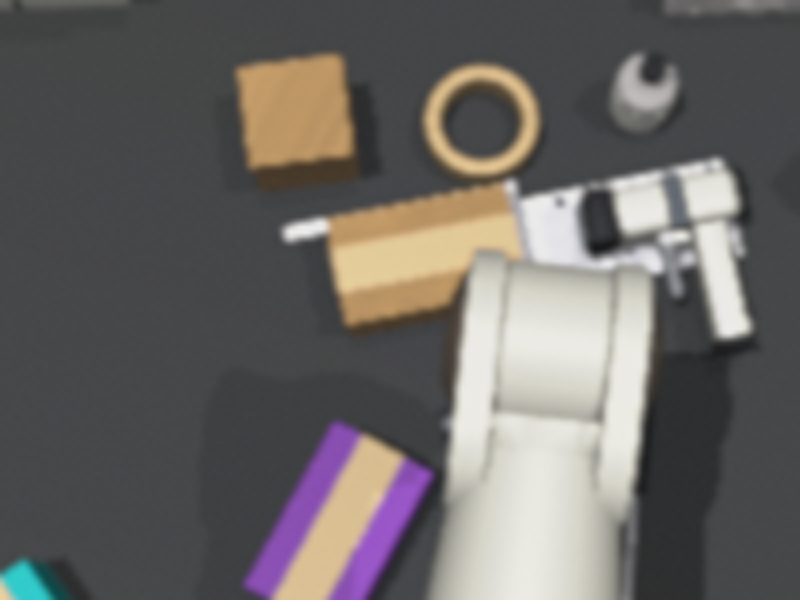

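View pics/s2.png

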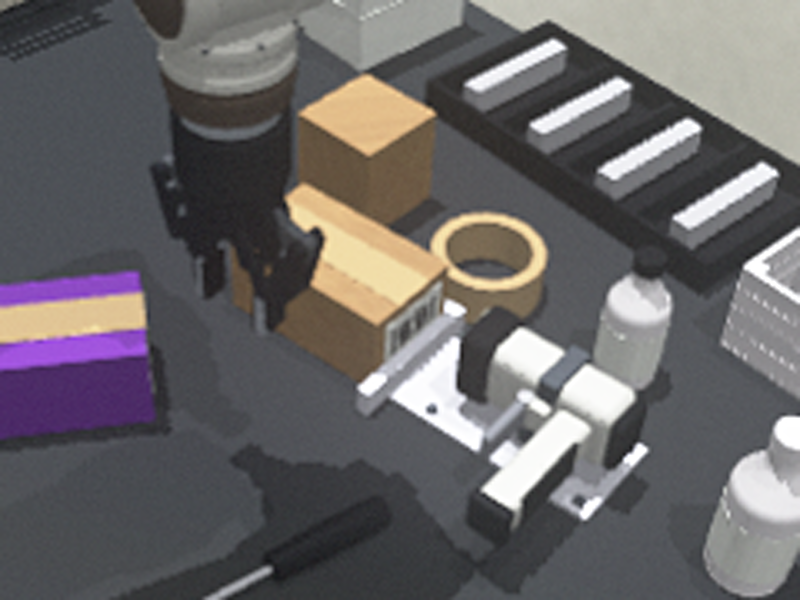

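Carton is home: fingertip contact gives both faces within 1 mm of the stop, and both views show it square in the corner at (330–520, 185–325) with the label facing the scanner. Now the trigger.

```bash
python3 - <<'E'
from meas import *
bot.set_gripper(1.0)
bot.move_ptp(W(-.112,-.1525,.18),Q(YAW+np.pi/2))
r=bot.movel(W(-.112,-.1525,.037),speed=.08,until_force=6)
print(r,bot.current_eef_pos(),bot.current_t())
if not r:
    r=bot.movel(W(-.112,-.1575,.037),speed=.03,until_force=4);print("shift",r,bot.current_wrist_force())
    g=bot.grab_frame("side");cv2.imwrite("pics/s3.png",cv2.resize(g[140:280,250:410,::-1],(685,600),interpolation=cv2.INTER_CUBIC))
E
```

```text
False [ 0.53882691 -0.22029702  0.03746682] 23.5
shift False [ 0.11794206 -0.35418047  0.75617637]
```

View pics/s3.png

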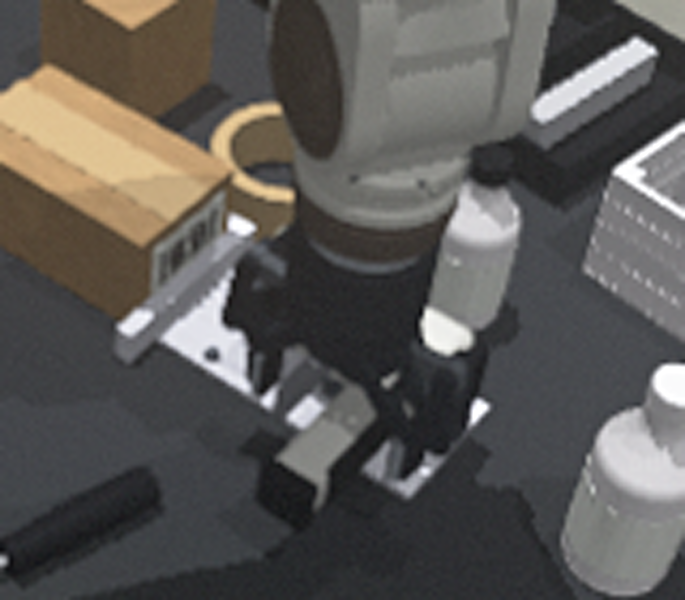

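The fingers straddle the trigger bar (about 295,375) and the grip (330,430); the rear finger is at (410,470). Closing in steps while watching force.

```bash
python3 - <<'E'
from meas import *
for o in (.8,.7,.64,.6,.5):
    bot.set_gripper(o); print(o,round(bot.current_grip_width(),3),bot.current_finger_force(),np.round(bot.current_wrist_force(),1),bot.current_t())
bot.hold(.6)
print(bot.current_grip_width(),np.round(bot.current_wrist_force(),1),toS(bot.current_eef_pos()))
g=bot.grab_frame("side");cv2.imwrite("pics/s4.png",cv2.resize(g[140:280,250:410,::-1],(685,600),interpolation=cv2.INTER_CUBIC))
E
```

```text
0.8 0.797 0.0 [ 0.7 -0.  -0.1] 24.1833
0.7 0.702 2.472668389091268 [-3.7  3.8  4.4] 24.4333
0.64 0.641 3.0696141673251987 [-3.1  5.4  5.1] 24.6583
0.6 0.606 8.424077946692705 [-1.2 -1.7  4.5] 24.875
0.5 0.568 60.363700836896896 [-2.6 -8.8  7.4] 25.0917
0.5675017611726177 [-2.1 -9.1  7.7] [-0.11184646 -0.15961347]
```

View pics/s4.png

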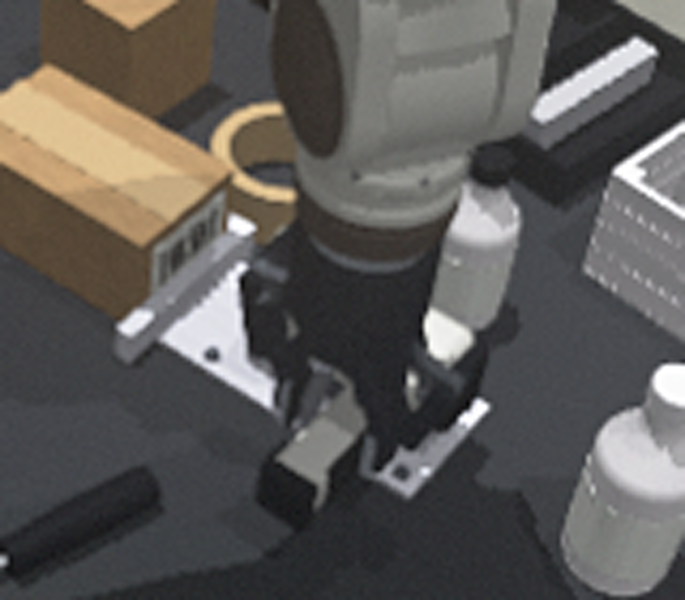

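Clamped at 48 mm, matching the fully squeezed 49 mm, and held for over 0.6 s. The picture shows both fingers closed on the trigger (315,390) and the grip. Releasing and retreating.

```bash
python3 - <<'E'
from meas import *
bot.set_gripper(1.0); bot.movel(W(-.112,-.1535,.037),speed=.05)
print(np.round(bot.current_wrist_force(),1),bot.current_finger_force())
bot.movel(W(-.112,-.1535,.2)); bot.move_ptp(W(-.28,-.16,.22),Q(YAW+np.pi/2))
f=bot.grab_frame("top"); c=carton(f,(195,140,100,70)); print(toS(c[0]),c[1],np.degrees(c[2]-np.pi/2-YAW),bot.current_t())
cv2.imwrite("pics/t5.png",cv2.resize(f[100:250,150:350,::-1],(800,600),interpolation=cv2.INTER_CUBIC))
E
```

```text
[0.3 0.6 0.6] 0.0
[-0.04590114  0.08023238] (0.0994146317243576, 0.1631586104631424) -0.13489401317641334 28.45
```

View pics/t5.png

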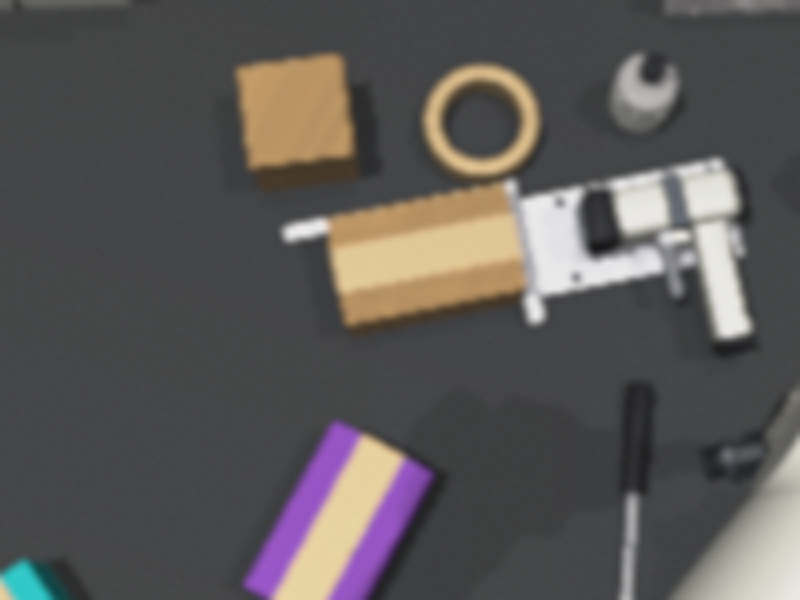

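The carton is home at (330–525, 185–325), the trigger is back at rest at (675,268), and the bystanders in view haven't moved. Handing in.

```bash
python3 -c "
from station import bot
print(bot.close_job())"
```

```text
the job is handed in; nothing more can be done
None
```

The carton is flush in the corner, the trigger was squeezed fully for over half a second and sprang back, and the job was handed in after about 28.5 s; the judge's verdict was not reported.

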